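# Switch the bath feed on the wet bench

## Task

Turn the bath selector three clicks clockwise (seen from above) from the position where it stands. Then turn the supply valve's lever a quarter turn counter-clockwise, over its stiff point, so that it clicks home in line with the pipe. Leave the things standing on the bench where they are, and leave both handles alone at the end.

Things in the scene. Friction and masses are not known exactly. Their poses are not given: they have to be found in the camera images.
- selector_box: bath selector: fixed flat white box 170 x 170 x 50 mm with a round steel plate and six black tick marks on top. Its origin is the centre of its underside; z is up, x runs out of the middle of the fan of ticks. It stands left or right of the valve and is turned up to 0.5 rad about z
- selector (a joint): angle of the selector's pointer arm, rad, growing clockwise seen from above. It rests only at six clicked positions 0.5236 rad (30 deg) apart: 0, 0.524, 1.047, 1.571, 2.094, 2.618 (to about 0.03), with stops at both ends; it starts at one of the first three. At value q the arm points at 1.309 - q rad, counter-clockwise from the box's x axis
- selector_tip (a point): outer end of the pointer arm, on its upper face: 75 mm from the selector's axis. The arm is a black straight bar 16 mm wide from the axis to this point, its upper face 100 mm and lower face 64 mm above the bench, with a white line on top. The box top under it is at 50 mm, the steel plate (radius 50 mm) at 54 mm. The hub is a black cylinder of 48 mm diameter, up to 102 mm
- selector_pivot (a point): point on the selector's axis (vertical, through the box's centre), 100 mm above the bench. Between two positions the arm resists with up to 0.3 N m; past half-way it snaps on to the next position by itself, away from what pushes it, and stays there
- valve_body: supply valve: fixed quarter-turn valve in a short grey plastic pipe with steel end caps, 190 mm long and 71 mm high, the pipe along the body's y axis. Its origin is the centre of its underside, z up. Turned up to 0.5 rad about z
- valve_lever (a joint): angle of the valve's lever, rad, growing counter-clockwise seen from above. 0 = closed, the lever crosswise to the pipe, pointing along the body's x axis (the start); 1.571 = open, the lever in line with the pipe, pointing along the body's y axis; stops just beyond both
- lever_tip (a point): outer end of the valve's lever, on its upper face: 100 mm from the valve's axis. The lever is a black straight bar 18 mm wide from the axis to this point, its upper face 110 mm and lower face 78 mm above the bench. The hub is 42 mm in diameter and as high as the lever
- valve_pivot (a point): point on the valve's axis (vertical, through the body's centre), 110 mm above the bench. The lever resists with up to 0.6 N m, most at about 0.4 rad; past half-way (0.785) it snaps on to open by itself, away from what pushes it, and stays there
- bottle_a: bystander: loose amber bottle, 86 mm diameter, 160 mm high, behind the devices; origin under its centre
- bottle_b: bystander: a second bottle like bottle_a
- carrier: bystander: loose open white box with thin dark discs, 150 x 110 mm, 100 mm high, to the left; origin under its centre
- jar: bystander: loose small jar, 56 mm diameter, 60 mm high, between the selector and the valve; origin under its centre
- beaker: bystander: loose open beaker, 80 mm diameter, 100 mm high, to the right; origin under its centre
- rinse_can: bystander: loose metal can, 72 mm diameter, 130 mm high, front right; origin under its centre
- tweezers: bystander: loose steel tweezers lying flat, 150 mm long, 10 mm high, between the robot and the devices; origin under the middle, long axis x
Not all that is in view belongs to the job. What is shaped like the valve_body but green is not meant.

How it is judged:
By the outcome, as a careful person would: the job done as asked, in the order asked, and still so for the second after the job is handed in, with the robot touching nothing.
It also fails if it takes over 51 s, if anything falls off the work surface, if the arm or the gripper's body presses on something with over 40 N, if the wrist force passes 120 N, or if a joint passes its speed limit or range.

## Robot

A 6-joint arm with a two-finger parallel gripper is mounted at the origin on the work surface. World frame = base frame: x ahead of the robot, y to its left, z up, the work surface at z = 0. Lengths are in mm, angles in rad, forces in N, time in s.
With the tool pointing down it reaches from about 300 to 875 mm from the base axis. Payload 6.4 kg.
Tool frame: the origin (TCP) lies at the very end of the fingers, on their centre line; the grasp point (between the pads) lies 19 mm behind it; y points along the fingers, z is the direction in which the jaws open and shut, and the axes are right-handed (so a half turn about y gives the same grasp; the last joint's range is limited). The gripper opens to 88 mm and grips with 3 to 60 N. Pads are 18 mm wide; open, the fingers measure 123 mm over their backs; the gripper's body (75 mm by 187 mm) begins 45 mm behind the grasp point.
Start: joints at [-1.45, 0.181, 1.607, -0, 1.354, -0.206], TCP at [184.599, -544.577, 238.714] pointing down, gripper open.
Joint ranges: [-2.99, 2.99], [-0.89, 2.07], [0.3, 2.58], [-1.14, 4.28], [0, 2.63], [-3.12, 3.12]. Speed limits (rad/s): [2.57, 2.57, 3.01, 3.14, 3.14, 3.14].

## Interface

Orientations are given as a unit quaternion [w, x, y, z].
In Python, from workcell import arm gives the robot as it stands.
- The arm moves only by the tool jog_arm, never from a script. Its argument "rows" is a list of rows, each an object of numbers: "tx", "ty", "tz": the shift along the world's x, y, z in m; "twist": the turn about the world's z in rad. A call has 1 to 12 rows; each row shifts and turns the pose as measured when the row begins; what a row does not reach is not made up. A row lasts 1/10 s, in which the tool goes at most 50 mm and 8.59 degrees, less where a joint would pass 70% of its speed; a pose out of reach is approached as far as the arm can. A call is refused whole if a number of a shift passes 0.05 or a number of a turn 0.15, either way. A call with a gripper value outside its range is refused whole. "hand" is the opening in per cent of the stroke, from 0 (shut) to 100 (fully open), set as the call begins (left out, the last holds). The fingers move at their own pace and stop on an object; "force" is the grip in N (left out, the last holds). Time passes only in rows, so rows that do not move let the fingers close. It gives the time, the measured TCP pose, the force and the opening at its end, in the units of the state.
- arm.observe(): the state, without advancing time (a new reading comes with each control period).
- arm.get_image(name): name is "scene" or "top" or "wrist"; returns (picture, depth): 420x560x3 uint8, red, green, blue; 420x560 float32, mm along the optical axis (not along the pixel's ray), 0 where there is no reading.
- arm.calibration(name): a dict with "mtx" (3x3 intrinsics, pixels), "D" ([k1, k2, p1, p2, k3] as OpenCV has them; the pictures are not rectified), "rvec" (rotation vector, rad) and "tvec" (3), from world to camera coordinates, as OpenCV has them. Camera axes: x right, y down, z forward; pixel columns grow to the right and rows downward; lengths in mm; the calibration is good to about 2 mm. A picture is of the moment at which its call begins: read the wrist's pose just before it. calibration takes no time and is no camera call; for the wrist camera it gives the pose at the moment of the call.
- arm.sign_off(): hands the job in, once; it reports no verdict.
Trained networks look in the newest picture that a camera, given by its name, has taken for a name from the list of things; names that differ only in an ending like _2 or _b are one class to them, and where a whole thing is asked for, a point or a joint stands for the part that bears it (a point fixed in the world has none). Each returns a list of dicts, best first, with "p" (0 to 1); they miss things now and then, are a little off and sometimes report something else, mostly with a low value. They report only what shows in the picture. A call takes as long as a camera call. They do not tell look-alikes from the thing itself.
- arm.search_frame(camera, label): "location" ([column, row] as shares, 0 to 1, of the picture: columns of its width, rows of its height, amid what is visible of it).
- arm.masks_of(camera, label): "pixels" (420x560 bool, what is visible of it) and "location" ([column, row] as shares, 0 to 1, of the picture: columns of its width, rows of its height, amid what is visible of it).
The state is a dict: "clock": time; "qpos": joint angles; "qvel": joint speeds; "joint_efforts": joint torques, N m; "tool_pos": TCP position; "eef_rot": TCP orientation; "wrist_force": force on the tool from outside, world axes, zero at the start; "ft_torque": the same for the moment, N m; "gripper_width": finger opening in mm.
Only numpy, scipy, OpenCV 4.12 (cv2) and the standard library are available. Lean on these libraries where they do the work, as an engineer would, in place of code of your own. Each camera call takes 0.05 s, during which the arm holds its last target. There are 200 camera calls.

## Working session

There is one attempt and no reset: what is moved stays moved. The work goes in short steps, Python scripts to look and compute and a tool call to move; the robot and the scene stay as the last step left them, time stands still between calls to the robot, and variables do not carry over. Pictures are saved under pics/ and viewed, about 8 in all and at most 12, crops included, and the job is handed in when it is done.

Besides the shell and the picture viewer there is one more tool, called after "Request:" as name(argument=value, ...), one argument or row to a line, values as JSON. jog_arm: Moves the arm, as the interface text tells. Its arguments: {"type":"object","properties":{"rows":{"type":"array","items":{"type":"object","properties":{"tx":{"type":"number"},"ty":{"type":"number"},"tz":{"type":"number"},"twist":{"type":"number"}}}},"hand":{"type":"number"},"force":{"type":"number"}},"required":["rows"]}

```bash
mkdir -p pics; cat > h.py <<'E'
import numpy as np, cv2
from workcell import arm
def shot(n,f):
    im,d=arm.get_image(n); cv2.imwrite('pics/'+f,im[:,:,::-1]); return im,d
def toworld(n,uv,depth=None,z=None,c=None):
    c=c or arm.calibration(n)
    uv=np.array(uv,float).reshape(-1,1,2)
    p=cv2.undistortPoints(uv,np.array(c['mtx'],float),np.array(c['D'],float)).reshape(-1,2)
    r=np.c_[p,np.ones(len(p))]
    R=cv2.Rodrigues(np.array(c['rvec'],float))[0]; t=np.array(c['tvec'],float).ravel()
    if depth is not None: return (r*np.reshape(depth,(-1,1))-t)@R
    o=-R.T@t; d=r@R
    return o+d*((z-o[2])/d[:,2])[:,None]
def maskpts(n,m,d,c=None):
    v,u=np.nonzero(m&(d>0)); return toworld(n,np.c_[u,v],depth=d[v,u],c=c)
E
python3 - <<'E'
from h import *
print(arm.observe())
for n in('top','scene'):
    im,d=shot(n,n+'1.png')
    for l in ['selector_box','selector','selector_tip','selector_pivot','valve_body','valve_lever','lever_tip','valve_pivot','jar','bottle_a','carrier','beaker','rinse_can','tweezers']:
        for r in arm.masks_of(n,l)[:3]:
            p=maskpts(n,r['pixels'],d)
            print(n,l,round(r['p'],2),np.round(np.array(r['location'])*[560,420]),r['pixels'].sum(),np.median(p,0).round(),p[:,2].max().round() if len(p) else '')
E
```

```text
{'clock': 0.0, 'qpos': array([-1.45032416e+00,  1.81480646e-01,  1.60797846e+00,  5.14199555e-07,
        1.35378772e+00, -2.06277128e-01]), 'qvel': array([-0.00149246, -0.00045827, -0.00064335, -0.00015851,  0.00024563,
        0.00101504]), 'joint_efforts': array([ 1.33019799e-03, -4.33868122e+01, -3.41851187e+01,  7.03215413e-02,
        3.83828860e-02, -1.23585296e-04]), 'tool_pos': array([ 184.5211724 , -544.04296303,  237.85837227]), 'eef_rot': array([ 0.11503528, -0.11498476,  0.69827502, -0.69710644]), 'wrist_force': array([-0.08460478, -0.25243359, -0.27412102]), 'ft_torque': array([ 0.01737423,  0.0338119 , -0.00646471]), 'gripper_width': 87.81640013271515}
top selector_box 0.8 [367. 218.] 4281 [ 500. -233.   51.] 109.0
top selector 0.97 [368. 212.] 491 [ 513. -234.  101.] 109.0
top selector_tip 0.61 [368. 213.] 490 [ 512. -234.  101.] 109.0
top selector_pivot 0.71 [368. 220.] 4346 [ 500. -234.   51.] 109.0
top valve_body 0.69 [199. 215.] 1972 [515. 202.  65.] 120.0
top valve_body 0.62 [205. 303.] 1933 [295. 196.  65.] 119.0
top valve_lever 0.74 [197. 208.] 500 [535. 203. 1
[... 1604 characters left out ...]
 [319. 163.] 234 [307. 191. 107.] 117.0
scene lever_tip 0.64 [211. 248.] 2698 [ 537. -245.   48.] 108.0
scene valve_pivot 0.93 [348. 215.] 1222 [532. 199.  60.] 117.0
scene valve_pivot 0.91 [319. 174.] 1021 [305. 194.  57.] 117.0
scene jar 0.58 [289. 246.] 328 [581.  -1.  51.] 64.0
scene bottle_a 0.62 [288. 296.] 1109 [794. -71. 103.] 163.0
scene bottle_a 0.56 [336. 277.] 1097 [785.  74. 102.] 163.0
scene carrier 0.57 [415. 210.] 1739 [577. 438.  64.] 101.0
scene carrier 0.54 [348. 219.] 1271 [532. 199.  59.] 117.0
scene beaker 0.93 [147. 277.] 831 [ 584. -456.   62.] 102.0
scene rinse_can 0.72 [164. 227.] 802 [ 434. -386.   93.] 136.0
scene tweezers 0.7 [277. 217.] 201 [417.  -4.   6.] 13.0
```

```bash
python3 -c "
import cv2;a=cv2.imread('pics/top1.png');cv2.imwrite('pics/top1b.png',cv2.resize(a,(800,600)))"
```

```text
(no output)
```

View pics/top1b.png

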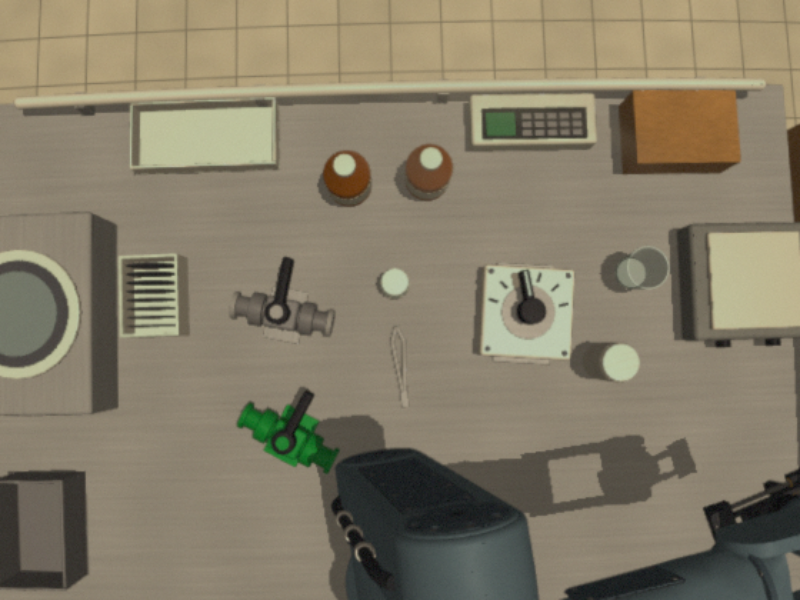

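View pics/scene1.png

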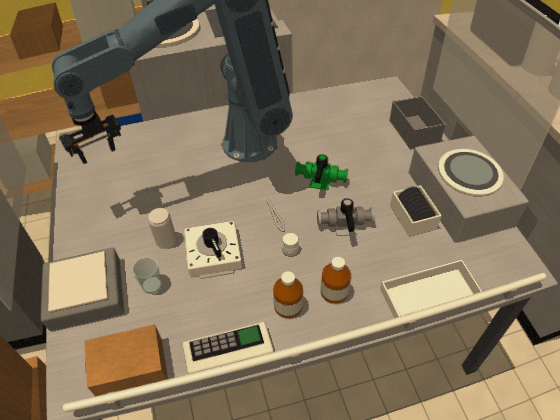

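The top view shows the grey valve (selector at px 530,310 of 800x600, valve hub at 277,312). The green look-alike is at 285,440. The selector arm points slightly left of up, near the third tick. Next I fit the axes and angles.

```bash
python3 - <<'E'
from h import *
for n in('top','scene'):
    im,d=arm.get_image(n)
    def pts(l,x0):
        for r in arm.masks_of(n,l):
            p=maskpts(n,r['pixels'],d)
            if len(p) and np.linalg.norm(np.median(p,0)[:2]-x0)<45: return p
    for l,body,x0,zt in(('selector','selector_box',(510,-235),100),('valve_lever','valve_body',(530,202),110)):
        p=pts(l,x0); 
        if p is not None:
            q=p[abs(p[:,2]-zt)<6][:,:2].astype(np.float32)
            rr=cv2.minAreaRect(q); m=q.mean(0)
            u=np.linalg.svd(q-m,full_matrices=False)[2][0]; u*=np.sign(u[0])
            s=(q-m)@u; w=(q-m)@[-u[1],u[0]]
            print(n,l,len(q),'z',np.median(p[:,2]).round(1),'ang',np.degrees(np.arctan2(u[1],u[0])).round(1),'ends',(m+u*s.min()).round(1),(m+u*s.max()).round(1))
            for a in np.arange(s.min(),s.max(),10):
                k=(s>=a)&(s<a+10); print('  ',round(a),np.round([w[k].min(),w[k].max()]) if k.any() else '')
        p=pts(body,np.array(x0)-[10,0])
        if p is not None:
            k=(abs(p[:,2]-50)<6) if 'sel' in l else (p[:,2]>45)&(p[:,2]<85)
            print(n,body,cv2.minAreaRect(p[k][:,:2].astype(np.float32)))
E
python3 - <<'E'
import cv2
a=cv2.imread('pics/top1.png')
b=cv2.resize(a[165:265,320:420],(400,400),interpolation=3);c=cv2.resize(a[165:265,145:245],(400,400),interpolation=3)
cv2.imwrite('pics/crop.png',cv2.hconcat([c,b]))
E
```

```text
top selector 365 z 100.7 ang 7.5 ends [ 479.9 -241.6] [ 576.1 -229. ]
   -39 [-13.  17.]
   -29 [-22.  21.]
   -19 [-23.  22.]
   -9 [-22.  20.]
   1 [-13.  11.]
   11 [-9.  7.]
   21 [-8.  8.]
   31 [-7.  8.]
   41 [-7.  8.]
   51 [-6.  8.]
top selector_box ((502.8348388671875, -242.36300659179688), (168.9172821044922, 170.54454040527344), 84.82276916503906)
top valve_lever 428 z 109.5 ang -12.3 ends [492.4 217. ] [610.2 191.4]
   -51 [-17.  14.]
   -41 [-19.  19.]
   -31 [-19.  20.]
   -21 [-14.  16.]
   -11 [-9. 10.]
   -1 [-8.  8.]
   9 [-8.  9.]
   19 [-8. 10.]
   29 [-8.  9.]
   39 [-9. 10.]
   49 [-8.  9.]
   59 [-8. 10.]
   69 [-4. -4.]
top valve_body ((534.1448974609375, 209.24203491210938), (191.9077911376953, 105.1210708618164), 77.93964385986328)
scene selector_box ((506.441650390625, -241.503173828125), (167.83799743652344, 174.16246032714844), 84.68335723876953)
scene valve_lever 201 z 107.1 ang -13.0 ends [494.5 218.4] [613.6 191. ]
   -55 [-8. 15.]
   -45 [-20.  20.]
   -35 [-17.  19.]
   -25 [-15.  14.]
   -15 [-10.   6.]
   -5 [-9.  9.]
   5 [-7. 10.]
   15 [-8.  9.]
   25 [-7.  6.]
   35 [-8.  8.]
   45 [-7.  9.]
   55 [-7.  9.]
   65 [-5. -2.]
scene valve_body ((521.4501953125, 209.2783203125), (164.66156005859375, 140.67129516601562), 37.896728515625)
```

View pics/crop.png

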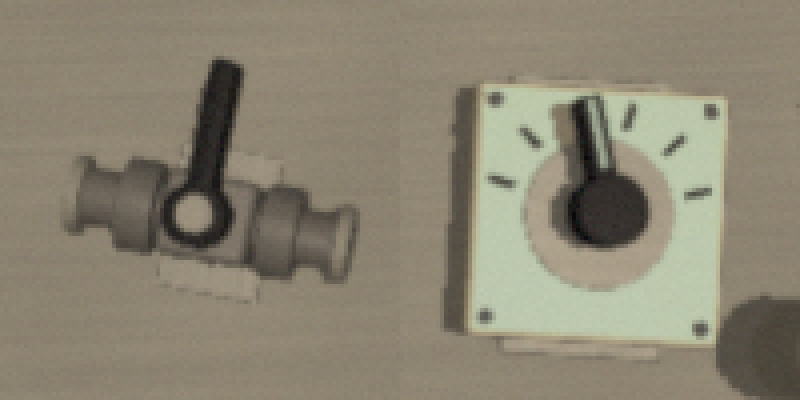

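The box yaw is about -5° and the arm sits at about +8°, so the start is q≈1.047. Three clicks take it to the last position, where the arm points at about -80° in the world. The lever is at about -12.5° and should finish near +77.5°. I'll move above the selector with the gripper shut.

Request:
jog_arm(
  rows=[
    {"tx": 0.035, "ty": 0.033},
    {"tx": 0.035, "ty": 0.033},
    {"tx": 0.035, "ty": 0.033},
    {"tx": 0.035, "ty": 0.033},
    {"tx": 0.035, "ty": 0.033},
    {"tx": 0.035, "ty": 0.033},
    {"tx": 0.035, "ty": 0.033},
    {"tx": 0.035, "ty": 0.033},
    {"tx": 0.035, "ty": 0.033},
    {"tx": 0.035, "ty": 0.033},
    {"tx": 0.01, "ty": 0.01},
    {"tx": 0},
  ],
  hand=0,
)

```text
validation failed for argument at $.ro...
```

```bash
python3 - <<'E'
from h import *
from scipy.spatial.transform import Rotation as Ro
s=arm.observe(); w,x,y,z=s['eef_rot']; R=Ro.from_quat([x,y,z,w]).as_matrix()
print(s['clock'],s['tool_pos'].round(1),s['qpos'].round(2),s['gripper_width'],'jaw yaw',np.degrees(np.arctan2(R[1,2],R[0,2])).round(1),R.round(2).tolist())
c=arm.calibration('wrist'); im,d=shot('wrist','w1.png')
for l in('selector','selector_box'):
    for r in arm.masks_of('wrist',l)[:1]:
        p=maskpts('wrist',r['pixels'],d,c); 
        zt=100 if l=='selector' else 50
        q=p[abs(p[:,2]-zt)<6][:,:2].astype(np.float32); print(l,r['p'],len(q),np.median(p[:,2]),cv2.minAreaRect(q))
        if l=='selector':
            m=q.mean(0);u=np.linalg.svd(q-m,full_matrices=False)[2][0]; u*=np.sign(u[0]);t=(q-m)@u
            print(np.degrees(np.arctan2(u[1],u[0])),m+u*t.min(),m+u*t.max())
E
```

```text
2.0 [ 184.6 -544.6  238.7] [-1.45  0.18  1.61 -0.    1.35 -0.21] 88.29915431492181 jaw yaw -71.3 [[-0.95, -0.0, 0.32], [-0.32, 0.0, -0.95], [-0.0, -1.0, -0.0]]
```

View pics/w1.png

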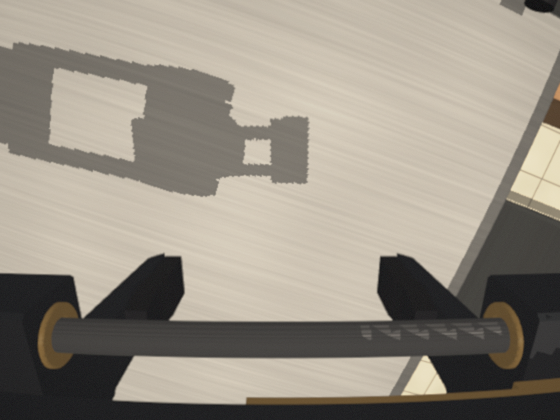

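The move was refused, probably because each row needs all four fields. The picture shows only bare bench.

Request:
jog_arm(
  rows=[
    {"tx": 0.033, "ty": 0.031, "tz": 0.0, "twist": 0.138},
    {"tx": 0.033, "ty": 0.031, "tz": 0.0, "twist": 0.138},
    {"tx": 0.033, "ty": 0.031, "tz": 0.0, "twist": 0.138},
    {"tx": 0.033, "ty": 0.031, "tz": 0.0, "twist": 0.138},
    {"tx": 0.033, "ty": 0.031, "tz": 0.0, "twist": 0.138},
    {"tx": 0.033, "ty": 0.031, "tz": 0.0, "twist": 0.138},
    {"tx": 0.033, "ty": 0.031, "tz": 0.0, "twist": 0.138},
    {"tx": 0.033, "ty": 0.031, "tz": 0.0, "twist": 0.138},
    {"tx": 0.033, "ty": 0.031, "tz": 0.0, "twist": 0.138},
    {"tx": 0.033, "ty": 0.031, "tz": 0.0, "twist": 0.138},
    {"tx": 0.033, "ty": 0.031, "tz": 0.0, "twist": 0.0},
    {"tx": 0.0, "ty": 0.0, "tz": 0.0, "twist": 0.0},
  ],
  hand=0,
  force=20,
)

```text
clock: 3.35
tool_pos: [557.9, -189.6, 240.5]
eef_rot: [0.546, -0.544, 0.448, -0.453]
wrist_force: [-0.8, -0.9, -0.4]
gripper_width: 0.6
```

```bash
cat > look.py <<'E'
import sys
from h import *
from scipy.spatial.transform import Rotation as Ro
f,l,zt,*near=sys.argv[1:]; zt=float(zt)
s=arm.observe(); w,x,y,z=s['eef_rot']; R=Ro.from_quat([x,y,z,w]).as_matrix()
print(s['clock'],s['tool_pos'].round(1),s['qpos'].round(2),round(s['gripper_width'],1),'jaw yaw',np.degrees(np.arctan2(R[1,2],R[0,2])).round(1),s['wrist_force'].round(1))
for n in('wrist','top'):
    c=arm.calibration(n); im,d=shot(n,f+n+'.png')
    for r in arm.masks_of(n,l):
        p=maskpts(n,r['pixels'],d,c)
        q=p[abs(p[:,2]-zt)<6][:,:2].astype(np.float32)
        if len(q)<30: continue
        m=q.mean(0);u=np.linalg.svd(q-m,full_matrices=False)[2][0]
        t=(q-m)@u
        if t.max()<-t.min(): u=-u;t=-t
        print(n,l,round(r['p'],2),len(q),'z',np.median(p[:,2]).round(1),'ang',np.degrees(np.arctan2(u[1],u[0])).round(1),(m+u*t.min()).round(1),(m+u*t.max()).round(1))
E
python3 look.py a selector 100
```

```text
3.35 [ 557.9 -189.6  240.5] [-0.53  0.21  1.57  0.    1.35 -0.72] 0.6 jaw yaw 10.8 [-0.8 -0.9 -0.4]
wrist selector 0.64 3323 z 98.9 ang 9.2 [ 481.2 -244.3] [ 577.7 -228.8]
top selector 0.43 92 z 102.2 ang -86.3 [ 510.6 -231.3] [ 512.6 -263.9]
```

View pics/awrist.png

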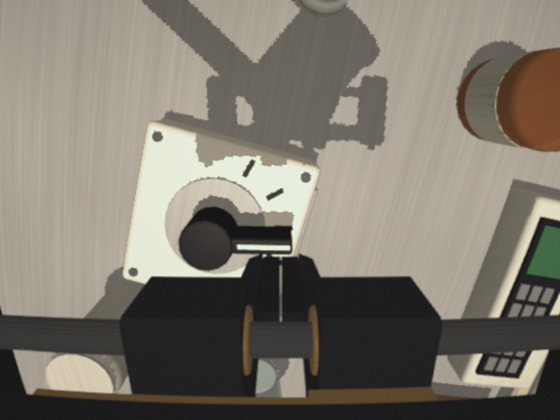

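The wrist view confirms the third position: two ticks are free on the counter-clockwise side (px 248,168 and 275,193), and the arm is at px 260,240. The pivot is about (504,-240). I'll descend on the +y side of the arm.

Request:
jog_arm(
  rows=[
    {"tx": -0.008, "ty": 0.0, "tz": -0.04, "twist": 0.0},
    {"tx": 0.0, "ty": 0.0, "tz": -0.04, "twist": 0.0},
    {"tx": 0.0, "ty": 0.0, "tz": -0.04, "twist": 0.0},
    {"tx": 0.0, "ty": 0.0, "tz": -0.03, "twist": 0.0},
    {"tx": 0.0, "ty": 0.0, "tz": -0.015, "twist": 0.0},
    {"tx": 0.0, "ty": 0.0, "tz": 0.0, "twist": 0.0},
  ],
)

```text
clock: 4.15
tool_pos: [540.8, -203.7, 73.1]
eef_rot: [-0.54, 0.54, -0.452, 0.461]
wrist_force: [-0.4, -0.1, -0.3]
gripper_width: 0.3
```

Request:
jog_arm(
  rows=[
    {"tx": 0.012, "ty": 0.002, "tz": 0.0, "twist": 0.0},
    {"tx": 0.002, "ty": -0.004, "tz": 0.0, "twist": -0.03},
    {"tx": 0.0, "ty": -0.007, "tz": 0.0, "twist": 0.0},
    {"tx": 0.001, "ty": -0.004, "tz": 0.0, "twist": -0.06},
    {"tx": 0.001, "ty": -0.004, "tz": 0.0, "twist": -0.06},
    {"tx": 0.001, "ty": -0.004, "tz": 0.0, "twist": -0.06},
    {"tx": 0.001, "ty": -0.004, "tz": 0.0, "twist": -0.06},
  ],
)

```text
clock: 4.85
tool_pos: [561.3, -231.6, 78.2]
eef_rot: [-0.47, 0.469, -0.523, 0.534]
wrist_force: [-0.3, 0.2, -0.5]
gripper_width: 0.5
```

```bash
python3 look.py b selector 100
```

```text
4.85 [ 561.3 -231.6   78.2] [-0.59  0.43  1.65 -0.    1.05 -0.47] 0.5 jaw yaw -6.7 [-0.3  0.2 -0.5]
wrist selector 0.79 1492 z 86.0 ang -109.0 [ 500.4 -216.3] [ 485.5 -259.6]
top selector 0.44 73 z 103.2 ang 80.4 [ 507.  -252.9] [ 512.1 -222.5]
```

View pics/bwrist.png

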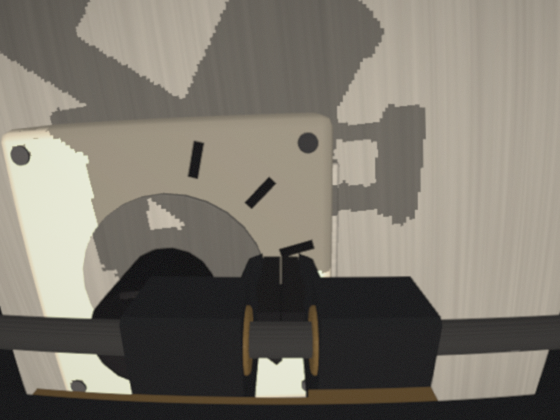

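The third tick (px 297,247) is uncovered and the force is near zero, so the arm has left for the next position. I'll do click 2 and correct z as I go.

Request:
jog_arm(
  rows=[
    {"tx": 0.0, "ty": -0.003, "tz": -0.004, "twist": -0.06},
    {"tx": 0.0, "ty": -0.003, "tz": -0.003, "twist": -0.06},
    {"tx": 0.0, "ty": -0.004, "tz": 0.0, "twist": -0.06},
    {"tx": 0.0, "ty": -0.004, "tz": 0.0, "twist": -0.06},
    {"tx": -0.001, "ty": -0.004, "tz": 0.0, "twist": -0.06},
    {"tx": -0.001, "ty": -0.004, "tz": 0.0, "twist": -0.06},
    {"tx": -0.002, "ty": -0.004, "tz": 0.0, "twist": -0.06},
    {"tx": 0.0, "ty": 0.0, "tz": 0.0, "twist": 0.0},
  ],
)

```text
clock: 5.85
tool_pos: [561.0, -255.8, 73.9]
eef_rot: [-0.351, 0.347, -0.608, 0.621]
wrist_force: [0.1, 2.9, -2.2]
gripper_width: 0.4
```

Request:
jog_arm(
  rows=[
    {"tx": -0.002, "ty": -0.003, "tz": -0.001, "twist": -0.03},
    {"tx": -0.002, "ty": -0.003, "tz": -0.001, "twist": -0.03},
    {"tx": -0.002, "ty": -0.003, "tz": 0.0, "twist": -0.03},
    {"tx": 0.0, "ty": 0.0, "tz": 0.0, "twist": 0.0},
    {"tx": 0.0, "ty": 0.0, "tz": 0.0, "twist": 0.0},
  ],
)

```text
clock: 6.35
tool_pos: [555.3, -266.3, 73.4]
eef_rot: [-0.322, 0.319, -0.623, 0.638]
wrist_force: [0.4, -0.1, -0.1]
gripper_width: 0.4
```

```bash
python3 look.py c selector 100
```

```text
6.35 [ 555.3 -266.3   73.4] [-0.64  0.45  1.63 -0.01  1.04 -0.  ] 0.4 jaw yaw -36.1 [ 0.4 -0.1 -0.1]
wrist selector 0.98 2896 z 96.5 ang -59.4 [ 497.5 -218.8] [ 543.9 -297.4]
top selector 0.33 151 z 113.4 ang -72.3 [734.7 121.1] [760.2  41.3]
```

View pics/cwrist.png

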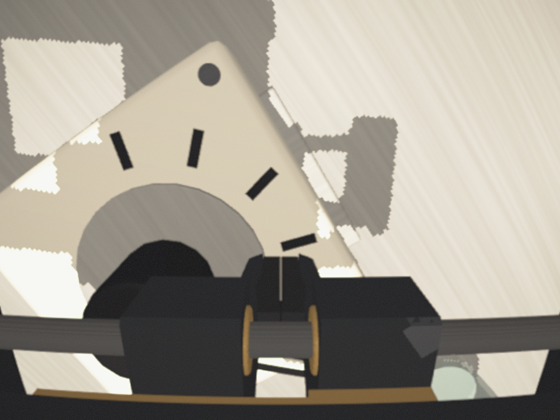

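Four ticks are free, so the arm is at the fifth position. One more click.

Request:
jog_arm(
  rows=[
    {"tx": -0.002, "ty": -0.003, "tz": 0.0, "twist": -0.08},
    {"tx": -0.002, "ty": -0.003, "tz": 0.0, "twist": -0.08},
    {"tx": -0.002, "ty": -0.003, "tz": -0.001, "twist": -0.08},
    {"tx": -0.003, "ty": -0.003, "tz": -0.001, "twist": -0.08},
    {"tx": -0.003, "ty": -0.003, "tz": 0.0, "twist": -0.08},
    {"tx": -0.003, "ty": -0.002, "tz": 0.0, "twist": -0.08},
    {"tx": -0.003, "ty": -0.002, "tz": 0.0, "twist": -0.08},
    {"tx": 0.0, "ty": 0.0, "tz": 0.0, "twist": 0.0},
  ],
)

```text
clock: 7.35
tool_pos: [543.4, -283.9, 73.8]
eef_rot: [-0.131, 0.123, -0.686, 0.705]
wrist_force: [-0.4, 0.3, 0.5]
gripper_width: 0.1
```

Request:
jog_arm(
  rows=[
    {"tx": -0.003, "ty": -0.002, "tz": 0.0, "twist": 0.0},
    {"tx": -0.003, "ty": -0.002, "tz": 0.0, "twist": 0.0},
    {"tx": 0.0, "ty": 0.0, "tz": 0.0, "twist": 0.0},
    {"tx": 0.008, "ty": 0.003, "tz": 0.01, "twist": 0.0},
    {"tx": 0.008, "ty": 0.003, "tz": 0.03, "twist": 0.0},
    {"tx": 0.0, "ty": 0.0, "tz": 0.05, "twist": 0.0},
    {"tx": 0.0, "ty": 0.03, "tz": 0.05, "twist": 0.0},
    {"tx": 0.0, "ty": 0.045, "tz": 0.0, "twist": 0.0},
    {"tx": 0.0, "ty": 0.045, "tz": 0.0, "twist": 0.0},
    {"tx": 0.0, "ty": 0.045, "tz": 0.0, "twist": 0.0},
    {"tx": 0.0, "ty": 0.045, "tz": 0.0, "twist": 0.0},
    {"tx": 0.0, "ty": 0.0, "tz": 0.0, "twist": 0.0},
  ],
)

```text
clock: 8.55
tool_pos: [556.3, -67.8, 220.6]
eef_rot: [-0.136, 0.122, -0.685, 0.706]
wrist_force: [-0.1, -0.5, 0.7]
gripper_width: 0.6
```

```bash
python3 look.py d selector 100; python3 -c "
import cv2
a=cv2.imread('pics/dtop.png')[150:270,310:430]; cv2.imwrite('pics/dcrop.png',cv2.resize(a,(480,480),interpolation=3))"
```

```text
8.55 [556.3 -67.8 220.6] [-0.32  0.15  1.68 -0.02  1.28  0.88] 0.6 jaw yaw -69.0 [-0.1 -0.5  0.7]
wrist selector 0.96 367 z 83.5 ang -94.8 [ 523.3 -227.4] [ 520.7 -258.6]
top selector 0.77 363 z 101.7 ang -80.3 [ 499.6 -217.3] [ 516.3 -314.9]
```

View pics/dcrop.png

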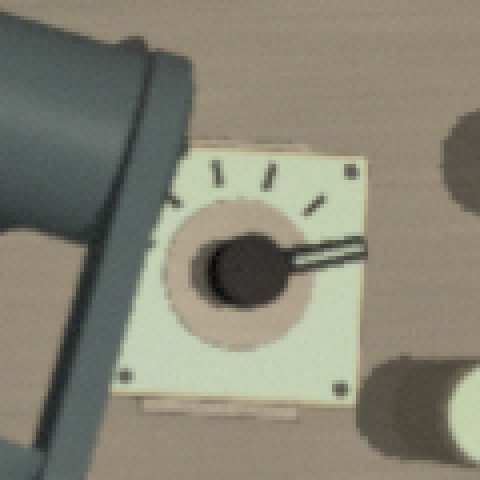

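The selector now points at the last tick at -80.3°, so all three clicks are done. Now the valve: pivot about (513,213).

Request:
jog_arm(
  rows=[
    {"tx": 0.004, "ty": 0.03, "tz": 0.0, "twist": 0.14},
    {"tx": 0.004, "ty": 0.03, "tz": 0.0, "twist": 0.14},
    {"tx": 0.004, "ty": 0.03, "tz": 0.0, "twist": 0.14},
    {"tx": 0.004, "ty": 0.03, "tz": 0.0, "twist": 0.14},
    {"tx": 0.004, "ty": 0.03, "tz": 0.0, "twist": 0.14},
    {"tx": 0.004, "ty": 0.03, "tz": 0.0, "twist": 0.14},
    {"tx": 0.0, "ty": 0.02, "tz": 0.0, "twist": 0.14},
    {"tx": 0.0, "ty": 0.0, "tz": 0.0, "twist": 0.0},
    {"tx": 0.0, "ty": 0.0, "tz": 0.0, "twist": 0.0},
  ],
)

```text
clock: 9.65
tool_pos: [584.9, 116.7, 218.8]
eef_rot: [-0.454, 0.433, -0.544, 0.558]
wrist_force: [0.3, -0.4, 0.5]
gripper_width: 0.5
```

```bash
python3 look.py e valve_lever 110
```

```text
9.65 [584.9 116.7 218.8] [-0.    0.22  1.6   0.    1.28  0.21] 0.5 jaw yaw -12.3 [ 0.3 -0.4  0.5]
wrist valve_lever 0.86 5741 z 108.3 ang -12.5 [494. 218.] [610.6 192.2]
top valve_lever 0.8 274 z 110.3 ang -11.1 [492.7 216.1] [572.  200.6]
top valve_lever 0.5 78 z 51.1 ang -80.1 [ 499.4 -219.7] [ 513.3 -299.5]
top valve_lever 0.35 38 z 128.3 ang -3.8 [ 376.4 -359.7] [ 442.4 -364.1]
```

View pics/ewrist.png

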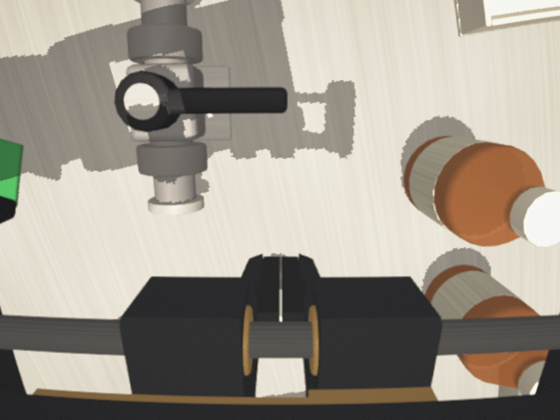

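The wrist view shows the grey valve's lever (px 140,100 to 287,100) unobstructed. I'll descend beside it at z≈88.

Request:
jog_arm(
  rows=[
    {"tx": 0.0, "ty": 0.03, "tz": -0.01, "twist": 0.0},
    {"tx": 0.0, "ty": 0.0, "tz": -0.035, "twist": 0.0},
    {"tx": 0.0, "ty": 0.0, "tz": -0.035, "twist": 0.0},
    {"tx": 0.0, "ty": 0.0, "tz": -0.03, "twist": 0.0},
    {"tx": 0.0, "ty": 0.0, "tz": -0.015, "twist": 0.0},
    {"tx": 0.0, "ty": 0.0, "tz": 0.0, "twist": 0.0},
    {"tx": 0.0, "ty": 0.0, "tz": 0.0, "twist": 0.0},
  ],
)

```text
clock: 10.55
tool_pos: [587.0, 141.5, 92.9]
eef_rot: [-0.451, 0.427, -0.545, 0.563]
wrist_force: [0.9, 1.0, 0.9]
gripper_width: 0.4
```

Request:
jog_arm(
  rows=[
    {"tx": 0.0, "ty": 0.01, "tz": -0.004, "twist": 0.0},
    {"tx": 0.0, "ty": 0.01, "tz": -0.003, "twist": 0.0},
    {"tx": 0.0, "ty": 0.008, "tz": 0.0, "twist": 0.0},
    {"tx": 0.0, "ty": 0.005, "tz": 0.0, "twist": 0.0},
    {"tx": 0.002, "ty": 0.005, "tz": 0.0, "twist": 0.06},
    {"tx": 0.002, "ty": 0.005, "tz": 0.0, "twist": 0.06},
    {"tx": 0.002, "ty": 0.005, "tz": 0.0, "twist": 0.06},
    {"tx": 0.0, "ty": 0.005, "tz": 0.0, "twist": 0.06},
    {"tx": 0.0, "ty": 0.005, "tz": 0.0, "twist": 0.06},
    {"tx": 0.0, "ty": 0.005, "tz": 0.0, "twist": 0.06},
  ],
)

```text
clock: 11.55
tool_pos: [597.6, 203.9, 90.2]
eef_rot: [0.548, -0.521, 0.451, -0.474]
wrist_force: [2.6, -5.6, -3.4]
gripper_width: 0.1
```

Request:
jog_arm(
  rows=[
    {"tx": 0.0, "ty": 0.006, "tz": -0.001, "twist": 0.07},
    {"tx": -0.001, "ty": 0.006, "tz": -0.001, "twist": 0.07},
    {"tx": -0.001, "ty": 0.006, "tz": 0.0, "twist": 0.07},
    {"tx": -0.001, "ty": 0.006, "tz": 0.0, "twist": 0.07},
    {"tx": -0.001, "ty": 0.006, "tz": 0.0, "twist": 0.07},
    {"tx": -0.002, "ty": 0.006, "tz": 0.0, "twist": 0.07},
    {"tx": -0.002, "ty": 0.005, "tz": 0.0, "twist": 0.07},
    {"tx": -0.003, "ty": 0.005, "tz": 0.0, "twist": 0.07},
    {"tx": 0.0, "ty": 0.0, "tz": 0.0, "twist": 0.0},
  ],
)

```text
clock: 12.45
tool_pos: [591.0, 248.6, 91.2]
eef_rot: [0.661, -0.63, 0.275, -0.3]
wrist_force: [0.6, -0.6, 0.5]
gripper_width: 0.5
```

The force has dropped near 36°, past half-way, so the lever has snapped on. I'll go a touch further, then back off and up.

Request:
jog_arm(
  rows=[
    {"tx": -0.003, "ty": 0.005, "tz": 0.0, "twist": 0.0},
    {"tx": -0.003, "ty": 0.005, "tz": 0.0, "twist": 0.0},
    {"tx": 0.0, "ty": 0.0, "tz": 0.0, "twist": 0.0},
    {"tx": 0.01, "ty": -0.01, "tz": 0.01, "twist": 0.0},
    {"tx": 0.01, "ty": -0.01, "tz": 0.03, "twist": 0.0},
    {"tx": 0.0, "ty": 0.0, "tz": 0.04, "twist": 0.0},
    {"tx": 0.0, "ty": -0.03, "tz": 0.04, "twist": 0.0},
    {"tx": 0.0, "ty": -0.04, "tz": 0.0, "twist": 0.0},
    {"tx": 0.0, "ty": -0.04, "tz": 0.0, "twist": 0.0},
    {"tx": 0.0, "ty": -0.04, "tz": 0.0, "twist": 0.0},
    {"tx": 0.0, "ty": -0.04, "tz": 0.0, "twist": 0.0},
    {"tx": 0.0, "ty": 0.0, "tz": 0.0, "twist": 0.0},
  ],
)

```text
clock: 13.65
tool_pos: [610.3, 36.4, 225.0]
eef_rot: [0.66, -0.629, 0.272, -0.307]
wrist_force: [-0.2, -0.2, 0.2]
gripper_width: 0.6
```

```bash
python3 look.py f valve_lever 110; python3 look.py g selector 100 | grep top; python3 - <<'E'
from h import *
im,d=shot('top','end.png')
for l in ['jar','bottle_a','carrier','beaker','rinse_can','tweezers']:
    for r in arm.masks_of('top',l)[:2]:
        print(l,round(r['p'],2),np.median(maskpts('top',r['pixels'],d),0).round())
cv2.imwrite('pics/endb.png',cv2.resize(im[:,:,::-1],(800,600)))
E
```

```text
13.65 [610.3  36.4 225. ] [-0.15  0.23  1.58  0.03  1.27 -0.88] 0.6 jaw yaw 41.6 [-0.2 -0.2  0.2]
top valve_lever 0.81 377 z 110.3 ang 78.8 [508.  193.6] [530.8 309.2]
top valve_lever 0.64 72 z 111.2 ang -20.4 [271.3 223.9] [303.4 212. ]
top selector 0.75 362 z 101.3 ang -80.1 [ 498.4 -217.1] [ 515.2 -313.5]
jar 0.59 [581.   8.  60.]
bottle_a 0.59 [753. -62. 116.]
carrier 0.84 [554. 458.  38.]
carrier 0.53 [ 506. -245.  101.]
beaker 0.95 [ 578. -470.   55.]
beaker 0.17 [ 506. -247.  101.]
rinse_can 0.62 [ 408. -374.  128.]
tweezers 0.53 [365. -10.   9.]
```

View pics/endb.png

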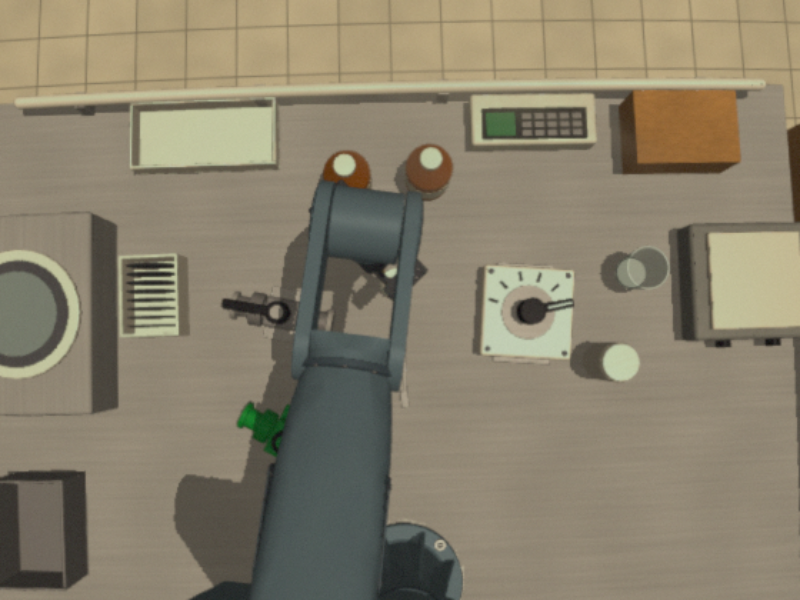

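The lever is in line with the pipe at 78.8° (hub px 277,312, tip 225,303), and the selector is on its last tick. Handing in.

```bash
python3 -c "
from workcell import arm
print(arm.sign_off())"
```

```text
the job is handed in; nothing more can be done
None
```

Both handles are turned as asked, and the job was handed in at about 15 s of robot time. I pushed each handle with the shut fingers.

- **Selector:** it went three clicks clockwise, from the third to the last position. The last top view puts the arm at -80.1°, against about -80° expected, and it had not moved after the valve was turned.
- **Valve:** I pushed the grey valve's lever counter-clockwise over its stiff point, and it snapped open by itself. The top view puts it at 78.8°, against about 77.5° expected for in line with the pipe.
- **Forces:** the gripper ended clear of everything, with about 0 N at the wrist. The largest reading I saw was about 7 N.
- **Bystanders:** the carrier, beaker, rinse can and one bottle measured within 1 mm or so of where they started.
    - The jar and tweezers read off (about 20 and 50 mm). The arm half-covered both in that view, so I put the shift down to that. The gripper did not go near either of them at working height.
    - The second bottle was not reported in the last check, but it shows in its old place in the picture.
- **Failed checks:** my first move call was refused because its rows lacked some fields. Some network readings were wrong where the arm hid things, and I ignored those.

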